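# Fit the adjustable wrench to the terminal nut and tighten it

## Task

Two terminal posts on the bench each carry a captive adjustable wrench with its jaws standing open round a brass nut. On the post with the big hexagonal nut, roll the wrench's knurled worm clockwise (seen from above) until the jaws just fit the nut, then push the handle down to its rubber-capped stop so that the nut turns with it. Leave the wrench on the small square nut as it is.

Things in the scene. Friction and masses are not known exactly. Their poses are not given: they have to be found in the camera images.
- worm_grip (a point): Worm of the wrench on the big hexagonal nut (34 mm across flats): a dark knurled upright roller, 26 mm thick, 30 mm high, free on top of the steel head, 184 mm above the bench. The point is half-way up, on its axis. Pinch it from above with fingertips at most 16 mm below the point: a bar starts 19 mm below. Axes: x along the nut's level axis, away from the robot; -y to the handle; z up the worm.
- worm (a joint): Turn of that worm in rad, growing clockwise seen from above. It draws both jaws together, evenly about the nut, 8 mm of gap per rad: 0 is jaws 10 mm wider than the nut; at about 1.25 they touch both flats and it stops. It starts between 0 and 0.35, takes about 0.15 N m and stays where it is left; one grasp is enough.
- handle_spot (a point): Point on top of that wrench's handle (steel bar, 150 long, 20 deep, 16 mm thick, to the robot's right), 30 mm from its free end and 160 mm from the nut's axis, which is 115 mm above the bench. The handle rises at 0.30 rad at the start; pushed down here with shut fingertips (about 4 N) it swings to its stop 0.30 rad below level: the point then lies 95 mm lower, and stays there.
- nut (a joint): Turn of the big hexagonal nut in rad, 0 at the start, growing as it is tightened (clockwise seen from the robot). The full stroke of the handle is 0.60 rad; with open jaws the wrench slips round the nut and does not turn it.
- spare_jaw_tip (a point): Tip of the upper jaw of the other wrench, the one on the small square nut (22 mm across flats), which is otherwise of the same make; to be left alone.
- spare_handle_spot (a point): Point on the upper face of the handle of that other wrench, 30 mm from its free end; to be left alone.

How it is judged (in metres and radians):
On the way, in this order (a step that is already met when the one before it is completed fails the run):
1. the jaws are closed to within 2 mm of the big hexagonal nut (value of joint worm above 1 rad), for 0.2 s.
2. the big hexagonal nut has been turned by at least 0.42 rad (value of joint nut above 0.42 rad), for 0.2 s.
At the end, for the whole second after the job is handed in: The jaws still fit the big hexagonal nut (within 2 mm: worm beyond 1.0 rad), that nut has been tightened by at least 0.42 rad of the handle's 0.60 rad stroke and is at rest, and the handle is down, within 22 mm of its stop at the pushing point (value of joint worm above 1 rad and value of joint nut above 0.42 rad and height (world z) of handle_spot below 0.1 m and velocity of joint nut below 0.05 rad/s); the robot touches nothing.
It fails at once if the jaw of the wrench on the small square nut is moved by more than 5 mm (distance of spare_jaw_tip from where it was at the start of the episode above 0.005 m).
It fails at once if the handle of the wrench on the small square nut is moved by more than 20 mm (distance of spare_handle_spot from where it was at the start of the episode above 0.02 m).
It also fails if it takes over 48 s, if anything falls off the work surface, if the arm or the gripper's body presses on something with over 40 N, if the wrist force passes 120 N, or if a joint passes its speed limit or range.

## Robot

A 6-joint arm with a two-finger parallel gripper is mounted at the origin on the work surface; the furniture and walls round the work are solid. World frame = base frame: x ahead of the robot, y to its left, z up, the work surface at z = 0. Lengths are in m, angles in degrees, forces in N, time in s.
With the tool pointing down it reaches from about 0.3 to 0.85 m from the base axis. Payload 5.4 kg.
Tool frame: the origin (TCP) lies at the very end of the fingers, on their centre line; the grasp point (between the pads) lies 19 mm behind it; z points along the fingers, y is the line along which they close (so a half turn about z gives the same grasp; the last joint's range is limited). The gripper opens to 85 mm and grips with 20 to 120 N. Pads are 22 mm wide; open, the fingers measure 114 mm over their backs; the gripper's body (76 mm by 85 mm) begins 54 mm behind the grasp point. The pads swing forward as they close: fully open they stand 13 mm farther back than shut.
Start: joints at [-82.397, 9.076, 91.501, -0, 79.423, -12.038], TCP at [0.193, -0.542, 0.231] pointing down, gripper open.
Joint ranges: [-166.64, 166.64], [-54.1, 131.32], [10.49, 154.53], [-73.88, 253.88], [9.74, 151.15], [-171.62, 171.62]. Speed limits (degrees/s): [147.25, 147.25, 180, 180, 180, 180].

## Interface

Orientations are given as [roll, pitch, yaw] about the fixed x, y, z axes, in that order (R = Rz(yaw) Ry(pitch) Rx(roll)).
In Python, from plant import env gives the robot as it stands.
- The arm moves only by the tool carry_out, never from a script. Its argument "steps" is a list of rows, each an object with "delta_pos": the shift along the tool's x, y, z in m, a list of three; "turn": the turn about the tool's z in degrees. A call has 1 to 12 rows; each row is the pose to reach, as a shift and turn from the pose commanded when the call began, along the tool's axes at that moment; what a row does not reach only later rows make up. A row lasts 1/8 s, in which the tool goes at most 62.5 mm and 10.7 degrees, less where a joint would pass 70% of its speed; a pose out of reach is approached as far as the arm can. A call with a gripper value outside its range is refused whole. "claw" is the closure, from 0 (fully open) to 1 (shut), set as the call begins (left out, the last holds). The fingers move at their own pace and stop on an object; the grip force is fixed at half the most. Time passes only in rows, so rows that repeat a pose let the fingers close. It gives the time, the measured TCP pose, the force, the opening and the grip force at its end, in the units of the state.
- env.get_state(): the state, without advancing time (a new reading comes with each control period).
- env.camera(name): name is "scene" or "top" or "wrist"; returns a dict with "color" (384x512x3 uint8, red, green, blue), "fx", "fy", "cx", "cy" (pixels), "R" (3x3) and "t" (3): a world point X has camera coordinates R X + t; the wrist camera has in their place "mount" (4x4, takes a point from camera to tool coordinates, whose origin is the TCP and whose axes are the flange's). Camera axes: x right, y down, z forward; pixel columns grow to the right and rows downward; lengths in m; the calibration is good to about 2 mm. A picture is of the moment at which its call begins: read the wrist's pose just before it. There is no depth.
- env.finish_job(): hands the job in; it is judged then, once.
The state is a dict: "time": time; "joints": joint angles; "joint_velocities": joint speeds; "joint_torque": joint torques, N m; "position": TCP position; "tcp_rot": TCP orientation; "contact_force": force on the tool from outside, world axes, zero at the start; "torque": the same for the moment, N m; "finger_gap": finger opening in m; "finger_force": force on a finger pad.
Only numpy, scipy, OpenCV 4.12 (cv2) and the standard library are available. Lean on these libraries where they do the work, as an engineer would, in place of code of your own. Each camera call takes 0.05 s, during which the arm holds its last target. There are 200 camera calls.

## Working session

There is one attempt and no reset: what is moved stays moved. The work goes in short steps, Python scripts to look and compute and a tool call to move; the robot and the scene stay as the last step left them, time stands still between calls to the robot, and variables do not carry over. Pictures are saved under pics/ and viewed, at most 10 in all, crops included, and the job is handed in when it is done.

Besides the shell and the picture viewer there is one more tool, called as a command line: name --argument value ..., lists and objects as JSON in quotes. carry_out: Moves the arm, as the interface text tells. Its arguments: {"type":"object","properties":{"steps":{"type":"array"},"claw":{"type":"number"}},"required":["steps"]}

```bash
mkdir -p pics
python3 - <<'E'
from plant import env
import cv2,numpy as np
s=env.get_state();print(s['time'],s['position'],s['tcp_rot'])
for n in("scene","top"):
    c=env.camera(n);cv2.imwrite(f'pics/{n}0.png',c['color'][:,:,::-1]);print(n,c['fx'],c['cx'],c['cy'],np.round(c['R'],4).tolist(),c['t'])
E
```

```text
0.0 [ 0.1931783  -0.5409294   0.23031376] [-1.79893081e+02 -2.23376448e-02  1.96430838e+01]
scene 477.6882806025802 262.26347968588715 190.83144358601544 [[0.8996, -0.4364, 0.0159], [-0.2152, -0.4748, -0.8534], [0.38, 0.7643, -0.5211]] [-0.49749931  0.23793298  1.34039638]
top 355.5154245583411 252.27722314917696 196.22387492302428 [[-0.0081, -0.9998, 0.0176], [-0.9993, 0.0075, -0.0369], [0.0368, -0.0179, -0.9992]] [-0.10691362  0.48739919  1.11625254]
```

View pics/scene0.png

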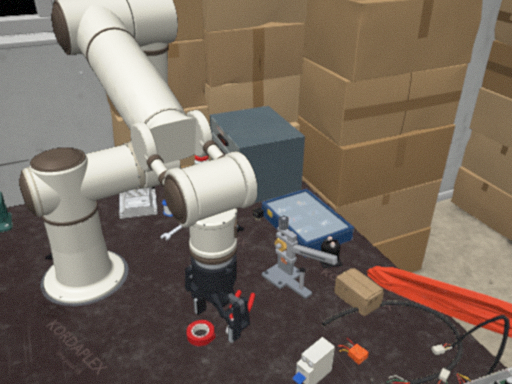

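View pics/top0.png

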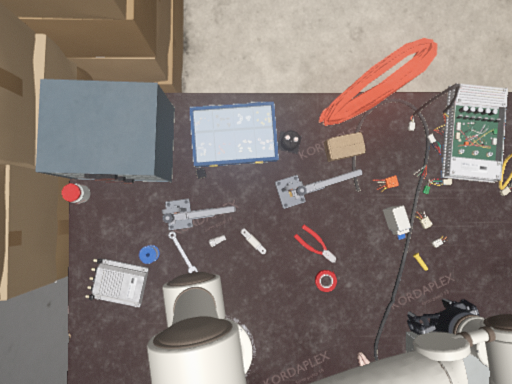

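The top view shows the two wrenches, with heads near (178,214) and (291,190) and handles to the right. I'll zoom in to tell which nut is the hexagon.

Run:
```python
import cv2,numpy as np
t=cv2.imread('pics/top0.png');s=cv2.imread('pics/scene0.png')
a=cv2.resize(t[160:240,155:255],(400,320),interpolation=3);b=cv2.resize(t[150:230,270:370],(400,320),interpolation=3)
c=cv2.resize(s[200:300,250:350],(280,280),interpolation=3)
o=np.zeros((600,800,3),np.uint8);o[:320,:400]=a;o[:320,400:]=b;o[320:,:280]=c
cv2.imwrite('pics/m0.png',o)
```

```text
(no output)
```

View pics/m0.png

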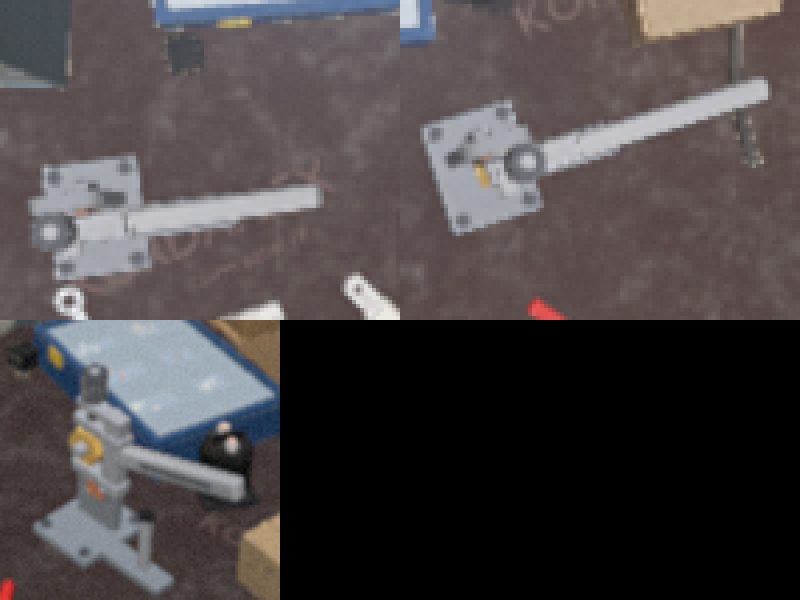

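```bash
cat > h.py <<'E'
import numpy as np
from plant import env
def ray(c,uv):
    d=c['R'].T@np.array([(uv[0]-c['cx'])/c['fx'],(uv[1]-c['cy'])/c['fy'],1]);return -c['R'].T@c['t'],d
def onz(c,uv,z):
    o,d=ray(c,uv);return o+d*(z-o[2])/d[2]
def tri(rs):
    A=0;b=0
    for o,d in rs:
        d=d/np.linalg.norm(d);P=np.eye(3)-np.outer(d,d);A=A+P;b=b+P@o
    X=np.linalg.solve(A,b);return X,[np.linalg.norm((np.eye(3)-np.outer(d,d)/(d@d))@(X-o)) for o,d in rs]
E
python3 - <<'E'
from h import *
np.set_printoptions(precision=4,suppress=True)
t=env.camera('top');s=env.camera('scene')
print('R worm tri',tri([ray(t,(301.3,190.3)),ray(s,(283.9,217.9))]))
for z in(.184,.199,.214):print(z,'R',onz(t,(301.3,190.3),z),'L',onz(t,(168,218.3),z))
# base plate corners
for p in [(433,132),(505,110),(540,204),(461,228)]:print(onz(t,(270+(p[0]-400)/4,150+p[1]/4),.01))
print('Rend',onz(t,(270+367/4,150+90/4),.17),onz(t,(270+135/4,150+160/4),.12))
print('Lend',onz(t,(155+320/4,160+195/4),.17),onz(t,(155+140/4,160+220/4),.12))
E
```

```text
R worm tri (array([ 0.4954, -0.237 ,  0.2032]), [np.float64(0.0014262857230949025), np.float64(0.0014262857230950598)])
0.184 R [ 0.4951 -0.2394  0.184 ] L [0.423  0.1171 0.184 ]
0.199 R [ 0.4943 -0.2371  0.199 ] L [0.4234 0.1139 0.199 ]
0.214 R [ 0.4935 -0.2347  0.214 ] L [0.4237 0.1106 0.214 ]
[ 0.528  -0.1935  0.01  ]
[ 0.5451 -0.2511  0.01  ]
[ 0.4701 -0.278   0.01  ]
[ 0.4516 -0.2149  0.01  ]
Rend [ 0.5434 -0.4082  0.17  ] [ 0.4993 -0.2565  0.12  ]
Lend [ 0.447  -0.0607  0.17  ] [0.4304 0.0688 0.12  ]
```

carry_out --steps '[{"delta_pos": [0.03, -0.02, -0.03], "turn": 0}, {"delta_pos": [0.07, -0.04, -0.06], "turn": 0}, {"delta_pos": [0.11, -0.065, -0.09], "turn": 0}, {"delta_pos": [0.15, -0.09, -0.1], "turn": 0}, {"delta_pos": [0.2, -0.12, -0.1], "turn": 0}, {"delta_pos": [0.25, -0.15, -0.1], "turn": 0}, {"delta_pos": [0.285, -0.175, -0.1], "turn": 0}, {"delta_pos": [0.308, -0.188, -0.1], "turn": 0}, {"delta_pos": [0.308, -0.188, -0.1], "turn": 0}]'

```text
time: 1.32
position: [0.4208, -0.2597, 0.3311]
tcp_rot: [-180.0, 0.0, 19.8]
contact_force: [0.1, 0.6, 0.3]
finger_gap: 0.0854
finger_force: 0.0
```

Run:
```python
from h import *
import cv2
s=env.get_state();print(s['time'],s['position'],s['tcp_rot'])
w=env.camera('wrist');print(w['fx'],w['cx'],w['cy'],np.round(w['mount'],4).tolist())
c=env.camera('scene')['color']
o=np.zeros((600,800,3),np.uint8);o[:384,:512]=w['color'];o[384:584,:280]=cv2.resize(c[200:300,200:340],(280,200))
o[384:584,300:800]=cv2.resize(c[150:230,130:330],(500,200),interpolation=3)
cv2.imwrite('pics/w1.png',o[:,:,::-1])
```

```text
1.325 [ 0.42078282 -0.2596949   0.33114829] [-1.79983290e+02  7.18586996e-03  1.98197328e+01]
315.0761662601489 252.25170263964475 195.49784523554374 [[-0.0001, -0.9457, -0.3251, 0.0842], [1.0, 0.0, -0.0003, -0.0012], [0.0003, -0.3251, 0.9457, -0.1425], [0.0, 0.0, 0.0, 1.0]]
```

View pics/w1.png

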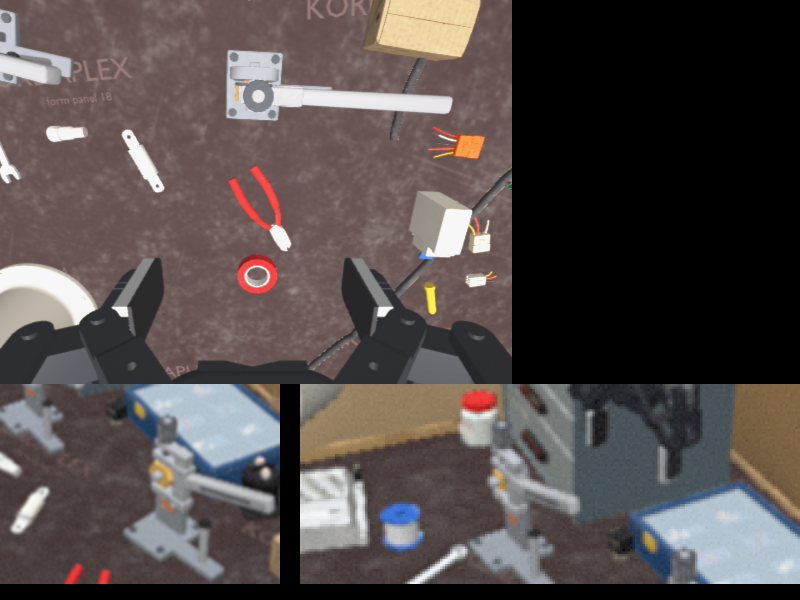

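In the wrist view the right wrench's worm is at (258,96) and its handle end at about (447,104). The left wrench is now unobstructed in the scene view. Next I'll compare the two brass nuts there.

Run:
```python
from h import *
import cv2
c=env.camera('scene');im=c['color']
hsv=cv2.cvtColor(im,cv2.COLOR_RGB2HSV)
m=cv2.inRange(hsv,(15,110,100),(30,255,255))
n,l,st,ce=cv2.connectedComponentsWithStats(m)
for i in range(1,n):
    if st[i,4]>5 and 190<ce[i][0]<340 and 150<ce[i][1]<280: print(st[i],ce[i])
L=im[150:230,190:260];R=im[205:285,245:315]
# scale for distance
o=np.hstack([cv2.resize(x,(400,457),interpolation=2) for x in(L,R)])
cv2.imwrite('pics/n1.png',o[:,:,::-1])
for X in((.42,.115,.115),(.495,-.237,.115)):
    p=c['R']@np.array(X)+c['t'];print(p[2],c['fx']*p[0]/p[2]+c['cx'],c['fy']*p[1]/p[2]+c['cy'])
```

```text
[207 184   5   8  17] [209.41176471 187.29411765]
[267 210   5   7  20] [269.3 213.2]
[275 239  11  12  64] [280.859375 244.0625  ]
1.5279525067857684 209.73376108184928 189.20265118111354
1.2874264311827224 281.95245040517153 244.91995082725913
```

View pics/n1.png

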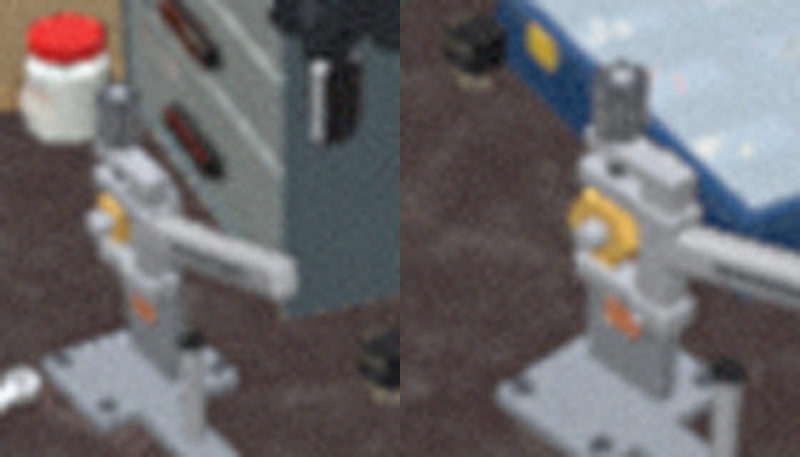

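The right post carries the big hexagonal nut: its brass blob spans about 12 px, roughly 32 mm tall, against 26 mm or less for the left. I'll refine the worm position with the wrist view.

```bash
cat >> h.py <<'E'
from scipy.spatial.transform import Rotation as Ro
def wcam():
    s=env.get_state();w=env.camera('wrist');T=np.eye(4)
    T[:3,:3]=Ro.from_euler('xyz',s['tcp_rot'],degrees=True).as_matrix();T[:3,3]=s['position']
    C=T@w['mount'];w['R']=C[:3,:3].T;w['t']=-C[:3,:3].T@C[:3,3];return s,w
def totool(s,v): return Ro.from_euler('xyz',s['tcp_rot'],degrees=True).as_matrix().T@np.array(v)
E
python3 - <<'E'
from h import *
import cv2
np.set_printoptions(precision=4,suppress=True)
s,w=wcam();g=cv2.cvtColor(w['color'],cv2.COLOR_RGB2GRAY)
cc=cv2.HoughCircles(cv2.GaussianBlur(g[70:125,230:290],(3,3),0),cv2.HOUGH_GRADIENT,1,20,param1=100,param2=12,minRadius=10,maxRadius=24)
print(cc+[230,70,0] if cc is not None else None)
for p in((258,96),):
  for z in(.184,.199):print(onz(w,p,z))
X=onz(w,(258,96),.199);print('r px',w['fx']*.013/(w['R']@X+w['t'])[2])
t=env.camera('top');sc=env.camera('scene')
print('end tri',tri([ray(w,(450,104)),ray(t,(361.5,172.5))]), onz(w,(450,104),.17))
print('worm tri',tri([ray(w,(258,96)),ray(t,(301.3,190.3))]))
d=X-s['position'];print(totool(s,d), s['joints'])
E
```

```text
[[[255.5  93.5  15.6]]]
[ 0.4932 -0.2394  0.184 ]
[ 0.4935 -0.2391  0.199 ]
r px 15.636832126177268
end tri (array([ 0.5434, -0.404 ,  0.1801]), [np.float64(0.0010109285616618925), np.float64(0.001010928561661846)]) [ 0.546  -0.4097  0.17  ]
worm tri (array([ 0.4941, -0.2389,  0.1897]), [np.float64(0.0008163356720560435), np.float64(0.0008163356720561017)])
[0.0772 0.0035 0.1321] [-45.9556  -5.8745  95.5894  -0.0278  90.2986  24.4475]
```

carry_out --steps '[{"delta_pos": [0.04, 0.001, 0.02], "turn": 0}, {"delta_pos": [0.07, 0.002, 0.05], "turn": 0}, {"delta_pos": [0.077, 0.003, 0.07], "turn": 0}, {"delta_pos": [0.077, 0.003, 0.07], "turn": 0}]'

```text
time: 2.12
position: [0.4928, -0.2376, 0.2593]
tcp_rot: [-179.8, 0.1, 19.6]
contact_force: [-1.0, -0.4, -0.1]
finger_gap: 0.0857
finger_force: 0.0
```

Run:
```python
from h import *
import cv2
np.set_printoptions(precision=4,suppress=True)
s,w=wcam();print(s['position'],s['tcp_rot'])
X=np.array([.4935,-.2391,.199]);p=w['R']@X+w['t'];print('pred px',w['fx']*p[0]/p[2]+w['cx'],w['fy']*p[1]/p[2]+w['cy'],'r',w['fx']*.013/p[2])
cv2.imwrite('pics/w2.png',w['color'][:,:,::-1])
```

```text
[ 0.4928 -0.2376  0.2593] [-179.7936    0.1377   19.6298]
pred px 256.7443788645065 214.73499052797015 r 18.70131602850458
```

View pics/w2.png

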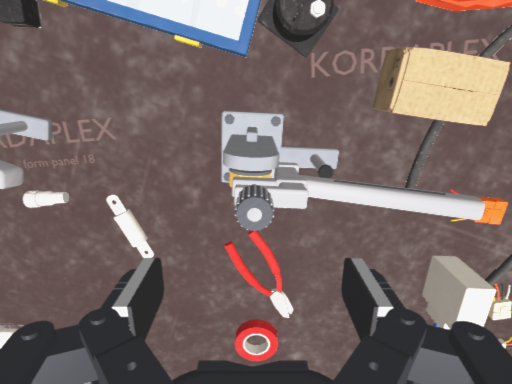

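The worm top shows at (255,213) with radius about 19 px, where predicted. I'll descend and grip.

carry_out --steps '[{"delta_pos": [0.001, 0.0005, 0.03], "turn": 0}, {"delta_pos": [0.001, 0.0005, 0.06], "turn": 0}, {"delta_pos": [0.001, 0.0005, 0.08], "turn": 0}, {"delta_pos": [0.001, 0.0005, 0.086], "turn": 0}, {"delta_pos": [0.001, 0.0005, 0.086], "turn": 0}]'

```text
time: 2.8
position: [0.495, -0.2388, 0.1765]
tcp_rot: [179.9, -0.0, 19.6]
contact_force: [0.3, 0.6, 0.6]
finger_gap: 0.0856
finger_force: 0.0
```

carry_out --steps '[{"delta_pos": [0, 0, 0], "turn": 0}, {"delta_pos": [0, 0, 0], "turn": 0}, {"delta_pos": [0, 0, 0], "turn": 0}, {"delta_pos": [0, 0, 0], "turn": 0}, {"delta_pos": [0, 0, 0], "turn": 0}, {"delta_pos": [0, 0, 0], "turn": 0}]' --claw 1

```text
time: 3.55
position: [0.4949, -0.238, 0.1759]
tcp_rot: [180.0, -0.0, 19.6]
contact_force: [-1.9, 1.2, 4.9]
finger_gap: 0.0247
finger_force: 58.9
```

carry_out --steps '[{"delta_pos": [0, 0, 0], "turn": 6}, {"delta_pos": [0, 0, 0], "turn": 12}, {"delta_pos": [0, 0, 0], "turn": 18}, {"delta_pos": [0, 0, 0], "turn": 24}, {"delta_pos": [0, 0, 0], "turn": 30}, {"delta_pos": [0, 0, 0], "turn": 36}, {"delta_pos": [0, 0, 0], "turn": 42}, {"delta_pos": [0, 0, 0], "turn": 48}, {"delta_pos": [0, 0, 0], "turn": 48}]'

```text
time: 4.68
position: [0.4949, -0.238, 0.1759]
tcp_rot: [-180.0, -0.0, -28.4]
contact_force: [-1.6, 1.7, 6.2]
finger_gap: 0.0244
finger_force: 58.9
```

Run:
```python
from h import *
s=env.get_state();print(s['tcp_rot'],s['torque'],s['contact_force'],s['joint_torque'],s['joints'])
```

```text
[-1.79992454e+02 -2.07304493e-02 -2.84093499e+01] [ 0.3576249   0.31534419 -0.14185712] [-1.64631497  1.72273549  6.16297199] [ -0.37427128 -34.93170261 -30.5098021   -0.17128274  -0.77197524
   0.12551129] [-3.82958048e+01  8.02979167e+00  9.91188554e+01  1.15058345e-02
  7.28322263e+01  8.01101494e+01]
```

carry_out --steps '[{"delta_pos": [0, 0, 0], "turn": 4}, {"delta_pos": [0, 0, 0], "turn": 8}, {"delta_pos": [0, 0, 0], "turn": 12}, {"delta_pos": [0, 0, 0], "turn": 12}]'

```text
time: 5.18
position: [0.4949, -0.238, 0.1759]
tcp_rot: [180.0, -0.0, -40.3]
contact_force: [-2.2, 2.1, 6.1]
finger_gap: 0.0244
finger_force: 58.9
```

Run:
```python
from h import *
s=env.get_state();print(s['tcp_rot'],s['torque'],s['contact_force'],s['joint_torque'][5])
```

```text
[ 1.79999150e+02 -2.20943997e-02 -4.03467605e+01] [0.34636086 0.22694144 0.12438812] [-2.1701272   2.07620468  6.09550115] 0.3615257889032364
```

carry_out --steps '[{"delta_pos": [0, 0, 0], "turn": 3}, {"delta_pos": [0, 0, 0], "turn": 6}, {"delta_pos": [0, 0, 0], "turn": 6}]'

```text
time: 5.55
position: [0.4949, -0.238, 0.1759]
tcp_rot: [180.0, -0.0, -46.3]
contact_force: [-1.7, 1.6, 4.8]
finger_gap: 0.0243
finger_force: 58.9
```

Run:
```python
from h import *
s=env.get_state();print(s['tcp_rot'],s['torque'],s['contact_force'],s['joint_torque'][5])
```

```text
[ 1.79993618e+02 -2.07247343e-02 -4.62990602e+01] [0.35491915 0.3029697  0.43721872] [-1.73640074  1.63818313  4.80567955] 0.5663903430104256
```

carry_out --steps '[{"delta_pos": [0, 0, 0], "turn": 3}, {"delta_pos": [0, 0, 0], "turn": 5}, {"delta_pos": [0, 0, 0], "turn": 5}]'

```text
time: 5.92
position: [0.4949, -0.238, 0.1759]
tcp_rot: [180.0, -0.0, -51.3]
contact_force: [-1.3, 2.4, 5.9]
finger_gap: 0.0242
finger_force: 58.9
```

Run:
```python
from h import *
s=env.get_state();print(s['tcp_rot'],s['torque'],s['contact_force'],s['joint_torque'][5])
```

```text
[ 1.79988690e+02 -2.83963593e-02 -5.12550641e+01] [0.30239748 0.30098439 0.68616891] [-1.31026586  2.35753714  5.91608315] 0.7794390991330147
```

Torque has climbed to 0.69 N m, so the worm is on its stop. I'll release, rise and shut the fingers.

carry_out --steps '[{"delta_pos": [0, 0, 0], "turn": 0}, {"delta_pos": [0, 0, 0], "turn": 0}, {"delta_pos": [0, 0, 0], "turn": 0}, {"delta_pos": [0, 0, -0.02], "turn": 0}, {"delta_pos": [0, 0, -0.05], "turn": 0}, {"delta_pos": [0, 0, -0.09], "turn": 0}, {"delta_pos": [0, 0, -0.09], "turn": 0}]' --claw 0

```text
time: 6.8
position: [0.4964, -0.2394, 0.2693]
tcp_rot: [-179.9, -0.4, -51.4]
contact_force: [0.1, -0.3, 0.4]
finger_gap: 0.0851
finger_force: 0.0
```

Run:
```python
from h import *
import cv2
np.set_printoptions(precision=4,suppress=True)
s,w=wcam();print(s['position'],s['tcp_rot'])
t=env.camera('top')
# old view w2
M=w['mount'];T=np.eye(4);T[:3,:3]=Ro.from_euler('xyz',[-179.79,.138,19.63],degrees=True).as_matrix();T[:3,3]=[.4928,-.2376,.2593]
C=T@M;o=dict(w);o['R']=C[:3,:3].T;o['t']=-o['R']@C[:3,3]
print('end',onz(o,(482,208),.181),'near',onz(o,(320,190),.115+.04*.3+.0096),'mid',onz(o,(400,199),.115+.115*.296+.0096))
for P in((.537,-.382,.172),):
    print(totool(s,np.array(P)-s['position']))
    p=w['R']@np.array(P)+w['t'];print('px',w['fx']*p[0]/p[2]+w['cx'],w['fy']*p[1]/p[2]+w['cy'])
cv2.imwrite('pics/w3.png',w['color'][:,:,::-1])
```

```text
[ 0.4964 -0.2394  0.2693] [-179.9007   -0.4262  -51.366 ]
end [ 0.5475 -0.3998  0.181 ] near [ 0.5092 -0.2941  0.1366] mid [ 0.5293 -0.3517  0.1586]
[0.136  0.0575 0.0982]
px 339.526701173034 2.8445013196765387
```

View pics/w3.png

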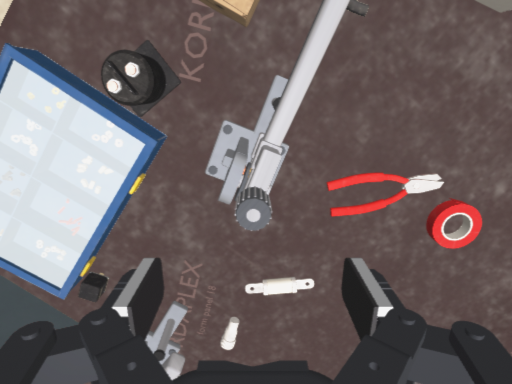

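The worm is at (253,210), and the handle runs up through (338,3), which matches the planned pushing point.

carry_out --steps '[{"delta_pos": [0.04, 0.016, 0], "turn": 0}, {"delta_pos": [0.08, 0.032, 0], "turn": 0}, {"delta_pos": [0.12, 0.048, 0], "turn": 0}, {"delta_pos": [0.134, 0.054, 0.02], "turn": 0}, {"delta_pos": [0.134, 0.054, 0.05], "turn": 0}, {"delta_pos": [0.134, 0.054, 0.08], "turn": 0}, {"delta_pos": [0.134, 0.054, 0.08], "turn": 0}]' --claw 1

```text
time: 7.78
position: [0.5341, -0.3743, 0.1802]
tcp_rot: [179.9, 0.5, -51.4]
contact_force: [0.0, 0.2, -0.2]
finger_gap: -0.0
finger_force: 0.0
```

Run:
```python
from h import *
import cv2
s,w=wcam();print(s['position'],s['tcp_rot'],s['contact_force'],s['finger_gap'])
c=env.camera('scene')['color'][180:300,230:390];o=np.zeros((384,800,3),np.uint8);o[:300,:400]=cv2.resize(w['color'],(400,300));o[:300,400:]=cv2.resize(c,(400,300))
cv2.imwrite('pics/w4.png',o[:,:,::-1])
```

```text
[ 0.53405881 -0.37432512  0.18015667] [179.94490797   0.54403957 -51.37047171] [ 0.00619811  0.16448223 -0.23067306] -8.626393093961599e-06
```

View pics/w4.png

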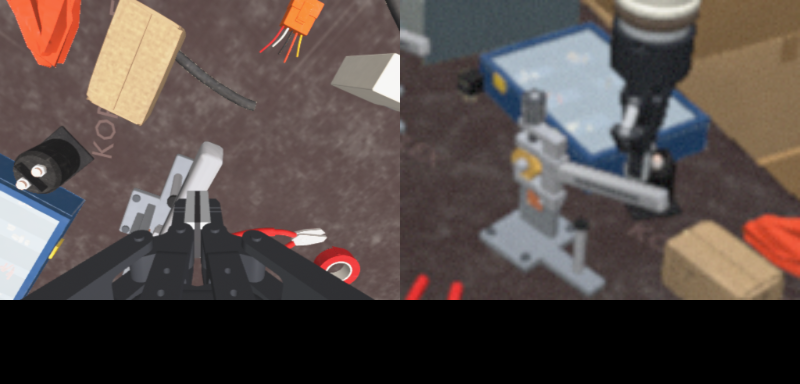

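The shut fingertips sit over the handle about 35 mm from its end, and the upper jaw looks closed on the nut. Now I'll push down.

carry_out --steps '[{"delta_pos": [0.002, -0.002, 0.008], "turn": 0}, {"delta_pos": [0.003, -0.002, 0.018], "turn": 0}, {"delta_pos": [0.003, -0.002, 0.028], "turn": 0}, {"delta_pos": [0.003, -0.002, 0.038], "turn": 0}, {"delta_pos": [0.003, -0.002, 0.05], "turn": 0}, {"delta_pos": [0.003, -0.002, 0.062], "turn": 0}]'

```text
time: 8.62
position: [0.5397, -0.3777, 0.1225]
tcp_rot: [180.0, -0.0, -51.4]
contact_force: [1.3, -2.3, 3.6]
finger_gap: 0.0001
finger_force: 1.5
```

carry_out --steps '[{"delta_pos": [0, 0, 0.01], "turn": 0}, {"delta_pos": [0, 0, 0.02], "turn": 0}, {"delta_pos": [0, 0, 0.03], "turn": 0}, {"delta_pos": [0, 0, 0.037], "turn": 0}, {"delta_pos": [0, 0, 0.041], "turn": 0}, {"delta_pos": [0, 0, 0.041], "turn": 0}]'

```text
time: 9.38
position: [0.5396, -0.3775, 0.082]
tcp_rot: [180.0, 0.0, -51.4]
contact_force: [0.1, -0.1, -0.5]
finger_gap: 0.0
finger_force: 0.0
```

carry_out --steps '[{"delta_pos": [0, 0, 0.003], "turn": 0}, {"delta_pos": [0, 0, 0.006], "turn": 0}, {"delta_pos": [0, 0, 0.007], "turn": 0}]'

```text
time: 9.75
position: [0.5411, -0.3789, 0.08]
tcp_rot: [-180.0, -0.2, -51.3]
contact_force: [-6.0, 6.1, 24.7]
finger_gap: -0.0002
finger_force: 10.5
```

Run:
```python
from h import *
import cv2
s,w=wcam();print(s['position'],s['contact_force'])
c=env.camera('scene')['color'][180:300,230:390];o=np.zeros((384,800,3),np.uint8);o[:300,:400]=cv2.resize(w['color'],(400,300));o[:300,400:]=cv2.resize(c,(400,300))
cv2.imwrite('pics/w5.png',o[:,:,::-1])
```

```text
[ 0.54108801 -0.37893299  0.08004227] [-6.01771978  6.06365276 24.74767111]
```

View pics/w5.png

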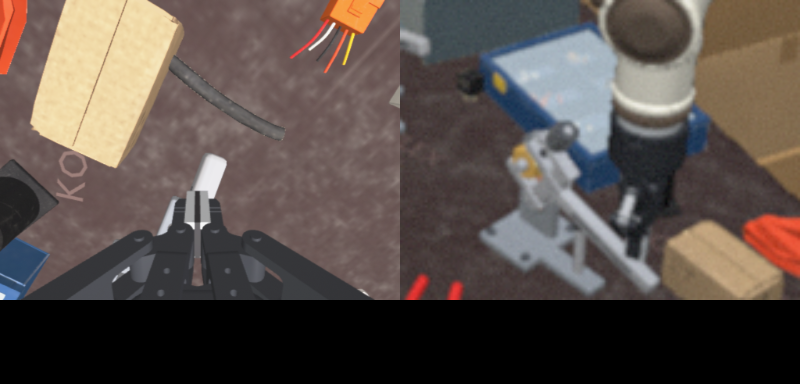

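The handle is on its stop: z is 0.080 with a 25 N reaction, and the wrench head is visibly tilted. I'll back off.

carry_out --steps '[{"delta_pos": [0, 0, -0.01], "turn": 0}, {"delta_pos": [0, 0, -0.04], "turn": 0}, {"delta_pos": [0, 0, -0.09], "turn": 0}, {"delta_pos": [0, 0, -0.14], "turn": 0}, {"delta_pos": [0.04, 0.02, -0.18], "turn": 0}, {"delta_pos": [0.04, 0.02, -0.18], "turn": 0}, {"delta_pos": [0.04, 0.02, -0.18], "turn": 0}]'

```text
time: 10.72
position: [0.5486, -0.4207, 0.2538]
tcp_rot: [-180.0, 0.1, -51.4]
contact_force: [0.1, -0.3, -0.4]
finger_gap: 0.0001
finger_force: 0.0
```

Run:
```python
from h import *
import cv2
s,w=wcam();print(s['time'],s['position'],s['contact_force'])
c=env.camera('scene')['color'][205:285,245:345]
cv2.imwrite('pics/w6.png',cv2.resize(c,(750,600),interpolation=2)[:,:,::-1])
```

```text
10.725 [ 0.54859689 -0.42074764  0.25380013] [ 0.05334747 -0.34077636 -0.44028057]
```

View pics/w6.png

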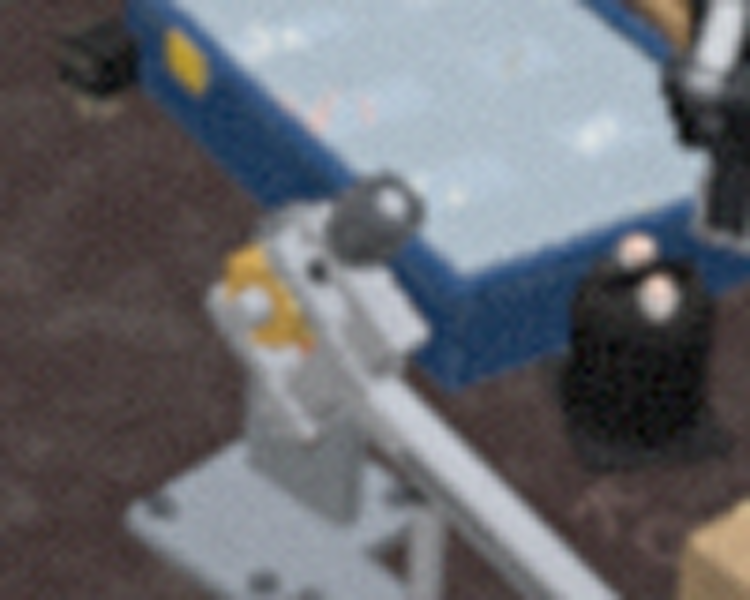

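The handle stays down and the jaws are snug on the nut, around (265,300) in this crop. The nut has turned with the wrench and the arm is clear, so I'm handing in.

```bash
python3 -c "
from plant import env
print(env.finish_job())"
```

```text
the job is handed in; nothing more can be done
None
```

I closed the jaws onto the big hexagonal nut, pushed the handle down to its stop and handed the job in at about 11 s; no verdict was returned, the nut's turn was checked only by eye in the last picture, and the arm never went near the small square nut's wrench.

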